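Hang a rack of wet microscope slides on a drip stand

TASK

The freshly rinsed slides have to drain: first push the drip tray back under the drip stand until it meets the stop rail, then take the slide rack by its handle and hang its top bar in both hooks of the stand, keeping hold until both ends are down in their hooks. Then fold both hook keepers shut over the bar. Keep the rack upright throughout and leave the other things on the bench where they are.

Things in the scene. Friction and masses are not known exactly. Their poses are not given: they have to be found in the camera images.
- stand: Fixed drip stand, open front; two posts with hooks at y=75 and -75 mm. Origin on the bench midway under the hung bar; x from front to back (the tray is pushed this way), y to its left, z up. Foot plates 8 mm high at |y| 70-98, rounded at the front, x -46 to 58 mm. Stop rail 16 mm high, front face at x=46 mm. Posts: x 13-25, top z=156 mm; cross rod behind at x 40-46, z 47-53 mm.
- hook_left: Upturned steel hook, 12 mm wide along y, open upward. Origin on the bench below it, axes as the stand's. Floor at z=146 mm: the centre of the seated bar is at x=0, z=150 mm (rack origin then at stand x=0, y=0, z=46 mm). Throat 16 mm wide between lip (x -12 to -8, top z=160 mm) and back plate (x 8 to 12, top z=158 mm), with small fillets at the floor.
- hook_right: The same hook at the stand's y=-75 mm.
- keeper_left (a joint): Angle of the steel flap on the tip of the left hook, 12 mm wide, 3 mm thick, 37 mm long; hinge pin along y at stand x=-10, y=75, z=162.5 mm. 0 = shut (level, pointing to +x across the throat just over the bar), 1.57 = straight up, more = leaning over the front; range 0 to 2.4. Stays where it is left; friction 0.02 N m, pushed with under 2 N. Starts open, leaning to the front.
- keeper_left_tip (a point): The rolled free edge of the left keeper, 34 mm from its hinge.
- keeper_right (a joint): The same flap on the right hook, hinge at stand x=-10, y=-75, z=162.5 mm.
- keeper_right_tip (a point): The rolled free edge of the right keeper, 34 mm from its hinge.
- slide_rack: Loose steel rack of six glass slides, 184 mm along y, 60 mm deep (x), 143 mm tall, 0.3 kg; origin mid underside. Round 8 mm bar along y at z=104 mm, 16 mm collars at its ends; bare for the hooks at |y| 63 to 87 mm. Handle over its middle: black block 12 mm thick (x), 50 mm wide (y), z 115 to 143 mm, to be gripped from above, fingers closing along x. Same both ways round.
- drip_tray: White shallow open tray, 88 mm along x, 122 mm along y, rim 32 mm high, 0.2 kg, loose on the bench in front of the stand. Origin mid underside. Home: its back wall touches the stop rail, origin at x=2 mm in the stand's frame, between the foot plates (9 mm of play each side).
- vial_clear: Bystander: small clear glass vial with a white cap, 19 mm wide, 37 mm tall. Origin at the middle of its underside.
- forceps_4: Bystander: steel tweezers lying flat, 114 mm long. Origin at the middle of its underside.
- jar_blue: Bystander: small jar with a white lid, 32 mm wide, 28 mm tall. Origin at the middle of its underside.
- dropper_bottle: Bystander: small white dropper bottle, 24 mm wide, 55 mm tall. Origin at the middle of its underside.
- dish_1: Bystander: clear petri dish, 60 mm wide, 12 mm tall. Origin at the middle of its underside.
- tape_ring: Bystander: roll of tape lying flat, 48 mm wide, 14 mm tall. Origin at the middle of its underside.
- beaker_1: Bystander: clear small beaker, 44 mm wide, 42 mm tall. Origin at the middle of its underside.

How it is judged:
On the way, in this order (a step that is already met when the one before it is completed fails the run):
1. the drip tray is home under the stand, against the stop rail (x of drip_tray in the frame of stand above -0.006 m and y of drip_tray in the frame of stand between -0.014 and 0.014 m and angle between the x axis of drip_tray and the x axis of stand, either way round below 0.12 rad and height (world z) of drip_tray below 0.004 m), for 0.2 s.
2. both ends of the bar are down in their hooks while the fingers still hold the rack (z of slide_rack in the frame of stand between 0.042 and 0.05 m and y of slide_rack in the frame of stand between -0.009 and 0.009 m and angle between the y axis of slide_rack and the y axis of stand, either way round below 0.04 rad and angle between slide_rack's own z axis and vertical below 0.2 rad and contact force between the fingers and slide_rack above 0.5 N), for 0.2 s.
3. both keepers are shut over the seated bar (z of slide_rack in the frame of stand between 0.042 and 0.05 m and y of slide_rack in the frame of stand between -0.009 and 0.009 m and angle between the y axis of slide_rack and the y axis of stand, either way round below 0.04 rad and angle between slide_rack's own z axis and vertical below 0.2 rad and value of joint each of keeper_left, keeper_right below 0.12 rad), for 0.2 s.
At the end, for the whole second after the job is handed in: The rack hangs at rest and upright from both hooks, each carrying it: height within 4 mm of seated, within 9 mm of mid and 0.04 rad of the hooks' line. Both keepers are within 0.12 rad of shut. The tray lies flat, within 8 mm of its home at the stop rail, within 14 mm of mid and 0.12 rad of square (all of step 1 and all of step 3 and contact force between slide_rack and hook_left above 0.2 N and contact force between slide_rack and hook_right above 0.2 N and linear speed of each of slide_rack, drip_tray below 0.02 m/s); the robot touches nothing.
It fails at once if the rack is tipped more than 0.5 rad from upright (angle between slide_rack's own z axis and vertical above 0.5 rad).
It fails at once if a bystander is moved by more than 30 mm (distance of any of vial_clear, forceps_4, jar_blue, dropper_bottle, dish_1, tape_ring, beaker_1 from where it was at the start of the episode above 0.03 m).
It also fails if it takes over 64 s, if anything falls off the work surface, if the arm or the gripper's body presses on something with over 40 N, if the wrist force passes 120 N, or if a joint passes its speed limit or range.

ROBOT

A 6-joint arm with a two-finger parallel gripper is mounted at the origin on a cart in front of the work surface, level with it; the furniture and walls round the work are solid. World frame = base frame: x ahead of the robot, y to its left, z up, the work surface at z = 0. Lengths are in m, angles in rad, forces in N, time in s.
With the tool pointing down it reaches from about 0.3 to 0.85 m from the base axis. Payload 4.2 kg.
Tool frame: the origin (TCP) lies between the finger pads; the fingertips stand 11 mm ahead of it and the grasp point (between the pads) lies 8 mm behind it; z points along the fingers, y is the line along which they close (so a half turn about z gives the same grasp; the last joint's range is limited). The gripper opens to 91 mm and grips with 3 to 60 N. Pads are 32 mm wide; open, the fingers measure 118 mm over their backs; the gripper's body (76 mm by 178 mm) begins 60 mm behind the grasp point.
Start: joints at [1.14, 0.32, 1.565, -0, 1.257, -0.02], TCP at [0.23, 0.527, 0.225] pointing down, gripper open.
Joint ranges: [-3.11, 3.11], [-0.84, 2.01], [0.21, 2.61], [-1.34, 4.49], [0.05, 2.63], [-2.56, 2.56]. Speed limits (rad/s): [2.57, 2.57, 3.14, 3.14, 3.14, 3.14].

INTERFACE

Orientations are given as a unit quaternion [x, y, z, w].
In Python, from bench import r gives the robot as it stands.
- The arm moves only by the tool play_rows, never from a script. Its argument "series" is a list of rows, each a list of 3 entries, a list of its own where there are three numbers: the shift along the tool's x, y, z in mm, then the turn, a rotation vector about the tool's x, y, z in degrees, then the finger opening in mm, from 0 to 91.2. In form: [[[tx, ty, tz], [ax, ay, az], fingers], ...]. A call has 1 to 5 rows; each row shifts and turns the commanded pose from where the row before left it, along the tool's axes as they then stand; what a row does not reach is not made up. A row lasts 1/8 s, in which the tool goes at most 62.5 mm and 10.7 degrees, less where a joint would pass 70% of its speed; a pose out of reach is approached as far as the arm can. A call is refused whole if a number of a shift passes 62.5 or a number of a turn 10.7, either way. A call with a gripper value outside its range is refused whole. The fingers move at their own pace and stop on an object; "squeeze" is the grip in N (left out, the last holds). Time passes only in rows, so rows that do not move let the fingers close. It gives the time, the measured TCP pose, the force, the opening and the grip force at its end, in the units of the state.
- r.get_state(): the state, without advancing time (a new reading comes with each control period).
- r.read_camera(name): name is "side" or "top"; returns a dict with "image" (384x512x3 uint8, blue, green, red), "mtx" (3x3 intrinsics, pixels), "R" (3x3) and "t" (3): a world point X has camera coordinates R X + t. Camera axes: x right, y down, z forward; pixel columns grow to the right and rows downward; lengths in m; the calibration is good to about 2 mm. A picture is of the moment at which its call begins. There is no depth.
- r.close_job(): hands the job in; it is judged then, once.
The state is a dict: "time_s": time; "joints": joint angles; "qd": joint speeds; "joint_efforts": joint torques, N m; "ee_pos": TCP position; "eef_rot": TCP orientation; "wrist_force": force on the tool from outside, world axes, zero at the start; "torque": the same for the moment, N m; "width": finger opening in m; "gripper_force": force on a finger pad.
Only numpy, scipy, OpenCV 4.12 (cv2) and the standard library are available. Lean on these libraries where they do the work, as an engineer would, in place of code of your own. Each camera call takes 0.05 s, during which the arm holds its last target. There are 200 camera calls.

## Working session

There is one attempt and no reset: what is moved stays moved. The work goes in short steps, Python scripts to look and compute and a tool call to move; the robot and the scene stay as the last step left them, time stands still between calls to the robot, and variables do not carry over. Pictures are saved under pics/ and viewed, at most 10 in all, crops included, and the job is handed in when it is done.

Besides the shell and the picture viewer there is one more tool, called after "Emit:" as name(argument=value, ...), one argument or row to a line, values as JSON. play_rows: Moves the arm, as the interface text tells. Its arguments: {"type":"object","properties":{"series":{"type":"array"},"squeeze":{"type":"number"}},"required":["series"]}

```bash
ls; mkdir -p pics; python3 - <<'E'
from bench import r
import cv2,pickle
s=r.get_state();print(s)
for n in("side","top"):
    c=r.read_camera(n);cv2.imwrite(f"pics/{n}0.png",c["image"]);pickle.dump(c,open(n+".pkl","wb"))
    print(n,c["mtx"],c["R"],c["t"])
E
```

```text
pics
{'time_s': 0.0, 'joints': array([ 1.13999429e+00,  3.20305330e-01,  1.56564409e+00, -2.36185528e-05,
        1.25740855e+00, -1.99773868e-02]), 'qd': array([-0.00053498, -0.00059423, -0.00099463, -0.00093518, -0.00111176,
        0.00082059]), 'joint_efforts': array([-1.70273648e-03, -4.12464023e+01, -2.31973457e+01,  7.25425500e-02,
        4.59456746e-02, -1.43071270e-04]), 'ee_pos': array([0.22943087, 0.52672627, 0.22412612]), 'eef_rot': array([ 2.03967183e-01,  9.78977328e-01, -8.62844921e-04, -1.86315543e-04]), 'wrist_force': array([-1.05522935,  0.04548809,  0.70239798]), 'torque': array([-0.00713805,  0.01780799,  0.03144525]), 'gripper_force': 0.0, 'width': 0.09089921545180898}
side [[474.68796293   0.         255.52965457]
 [  0.         474.68796293 195.03168196]
 [  0.           0.           1.        ]] [[-0.92673241 -0.37571582  0.00215807]
 [-0.14150217  0.34369377 -0.9283597 ]
 [ 0.34805771 -0.86064639 -0.37167676]] [0.52254165 0.22103073 1.12517701]
top [[404.87938171   0.         254.61828295]
 [  0.         404.87938171 193.78322309]
 [  0.           0.           1.        ]] [[ 0.01241956 -0.99973753  0.01925164]
 [-0.9920086  -0.01473654 -0.12530671]
 [ 0.12555752 -0.01754154 -0.99193125]] [-0.03568833  0.60574045  1.26614944]
```

```bash
python3 - <<'E'
import cv2
for n in("side","top"):
    im=cv2.imread(f"pics/{n}0.png");cv2.imwrite(f"pics/{n}0b.png",cv2.resize(im,(800,600),interpolation=cv2.INTER_CUBIC))
E
```

```text
(no output)
```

View pics/side0b.png

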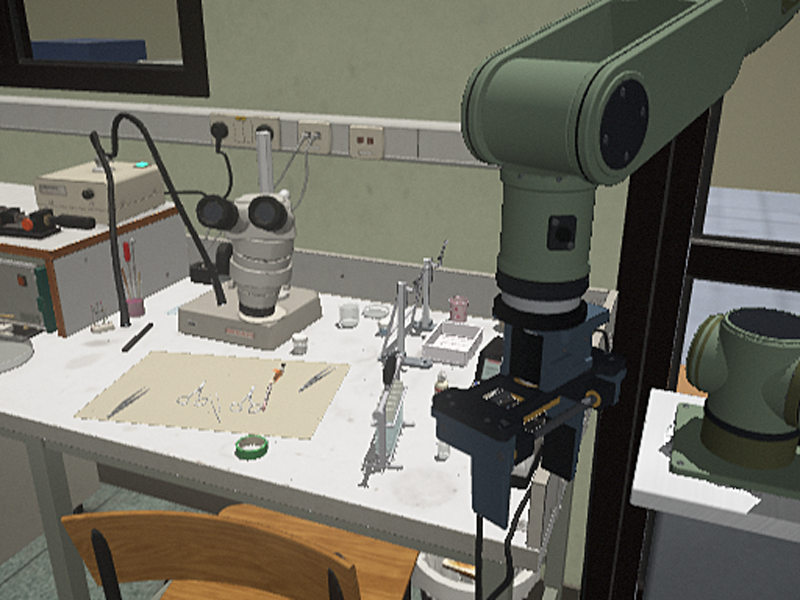

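View pics/top0b.png

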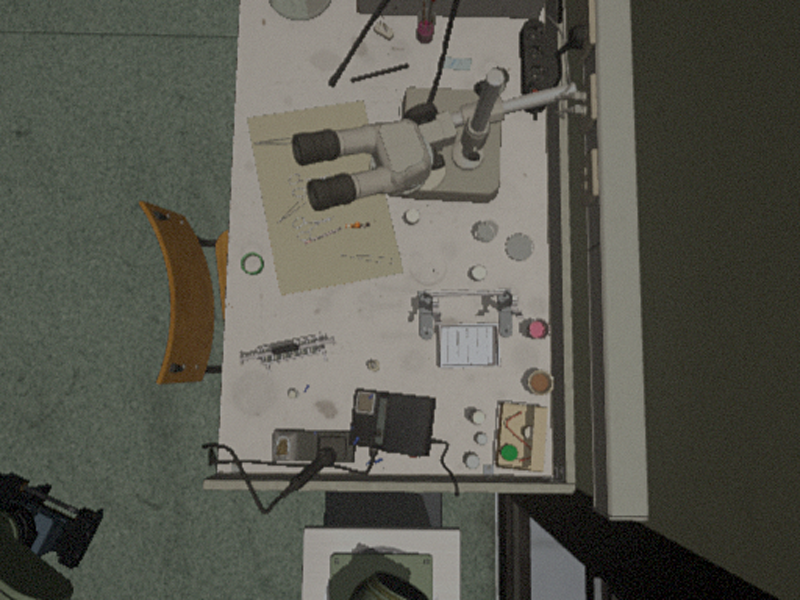

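The top view (800x600 scale) shows the rack at about (287,348), the tray at (467,345), and the stand at (467,305) with posts and hooks at (427,300) and (505,300). The side view shows the hooks near (390,360) and (437,260), and the rack at about (390,420).

```bash
python3 - <<'E'
import cv2,numpy as np
t=cv2.imread("pics/top0.png");s=cv2.imread("pics/side0.png")
R=lambda im,x,y,w,h,k:cv2.resize(im[y:y+h,x:x+w],None,fx=k,fy=k,interpolation=cv2.INTER_CUBIC)
a=R(t,255,180,100,66,8);cv2.imwrite("pics/c1.png",a)  # 800x528
b=R(t,148,205,80,40,5);c=R(s,225,150,90,170,3.5)
cv=np.zeros((600,800,3),np.uint8);cv[:200,:400]=b;cv[:595,405:720]=c;cv2.imwrite("pics/c2.png",cv)
E
```

```text
(no output)
```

View pics/c1.png

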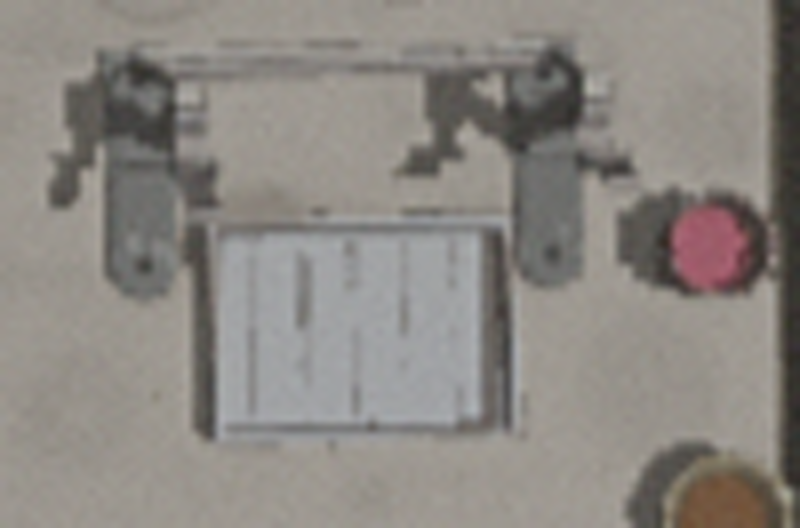

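View pics/c2.png

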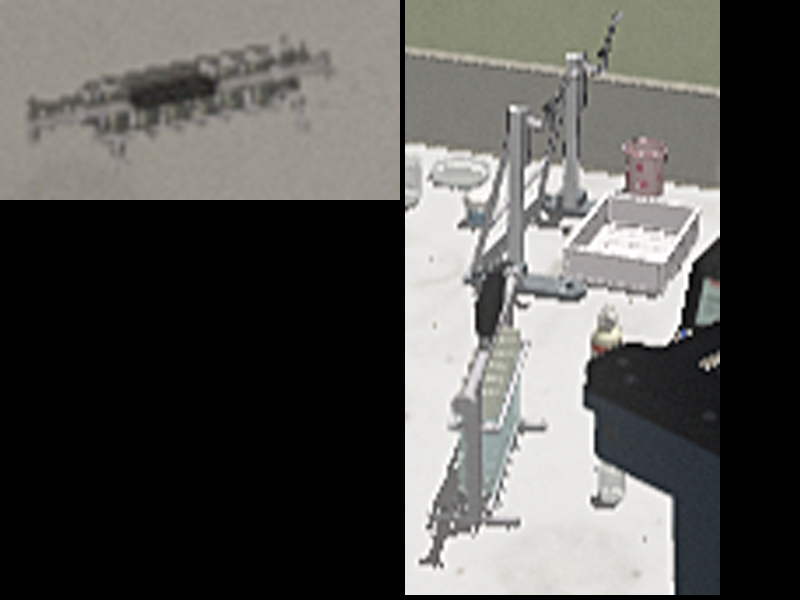

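Crop 1 shows the foot-plate front tips at (142,297) and (547,288). The tray rim corners are at about (210,222), (510,215), (520,432) and (213,438). Crop 2 shows the rack handle at (172,88) in the top part. In the side part the handle top is at (490,268), the near collar at (465,402), and the post tops at (516,107) and (573,55).

```bash
cat > h.py <<'E'
import pickle,numpy as np
C={n:pickle.load(open(f"{n}.pkl","rb")) for n in("side","top")}
def ray(n,p):
    c=C[n];o=-c["R"].T@c["t"];d=c["R"].T@np.linalg.inv(c["mtx"])@[p[0],p[1],1];return o,d/np.linalg.norm(d)
def atz(n,p,z):
    o,d=ray(n,p);return o+d*(z-o[2])/d[2]
def tri(pt,ps):
    A=[];b=[]
    for n,p in(("top",pt),("side",ps)):
        o,d=ray(n,p);M=np.eye(3)-np.outer(d,d);A.append(M);b.append(M@o)
    return np.linalg.lstsq(np.vstack(A),np.hstack(b),rcond=None)[0]
def proj(n,X):
    c=C[n];v=c["mtx"]@(c["R"]@np.asarray(X)+c["t"]);return v[:2]/v[2]
t1=lambda x,y:(255+x/8-.44,180+y/8-.44)
t2=lambda x,y:(148+x/5-.4,205+y/5-.4)
s2=lambda x,y:(225+(x-405)/3.5-.36,150+y/3.5-.36)
E
python3 - <<'E'
from h import *
np.set_printoptions(precision=4,suppress=True)
for nm,p,z in[("LF",(142,297),.008),("RF",(547,288),.008),("tray bl",(210,222),.032),("br",(508,215),.032),("fr",(520,432),.032),("fl",(213,438),.032),("postL",(140,92),.156),("postR",(548,85),.156),("rodL",(175,62),.05),("rodR",(510,55),.05)]: print(nm,atz("top",t1(*p),z))
for nm,p,z in[("h",(172,88),.143),("barL",(35,108),.104),("barR",(325,62),.104)]: print(nm,atz("top",t2(*p),z))
for nm,p,z in[("LFfoot",(583,290),.008),("Ltop",(516,107),.156),("Rtop",(573,55),.156),("hand",(490,268),.143),("barnear",(465,402),.104),("tray fl",(658,265),.032),("tray fr",(700,205),.032),("bl",(568,243),.032),("br",(608,195),.032)]: print(nm,atz("side",s2(*p),z))
print("tri",tri(t2(172,88),s2(490,268)),tri(t2(35,108),s2(465,402)),tri(t1(140,92),s2(516,107)),tri(t1(548,85),s2(573,55)))
E
```

```text
LF [ 0.5352 -0.0869  0.008 ]
RF [ 0.5412 -0.2534  0.008 ]
tray bl [ 0.5642 -0.1127  0.032 ]
br [ 0.5688 -0.2333  0.032 ]
fr [ 0.4815 -0.2375  0.032 ]
fl [ 0.4775 -0.1142  0.032 ]
postL [ 0.6001 -0.0764  0.156 ]
postR [ 0.605  -0.2266  0.156 ]
rodL [ 0.6266 -0.0969  0.05  ]
rodR [ 0.6315 -0.2314  0.05  ]
h [0.506  0.1859 0.143 ]
barL [0.4949 0.274  0.104 ]
barR [0.5251 0.1002 0.104 ]
LFfoot [ 0.5353 -0.084   0.008 ]
Ltop [ 0.6013 -0.0978  0.156 ]
Rtop [ 0.605  -0.2432  0.156 ]
hand [0.5134 0.1662 0.143 ]
barnear [0.4855 0.2725 0.104 ]
tray fl [ 0.4777 -0.1053  0.032 ]
tray fr [ 0.4804 -0.2388  0.032 ]
bl [ 0.5614 -0.1178  0.032 ]
br [ 0.564  -0.2291  0.032 ]
tri [0.5056 0.1844 0.1524] [0.4906 0.2724 0.1035] [ 0.5962 -0.0769  0.1641] [ 0.6017 -0.2263  0.1618]
```

```bash
cat >> h.py <<'E'
from scipy.spatial.transform import Rotation as Ro
O=np.array([.584,-.169,0]);psi=.035
Rs=Ro.from_euler("z",psi)
def S(x,y,z): return O+Rs.apply([x,y,z])   # stand mm->world uses m
def inS(p): return Rs.inv().apply(np.asarray(p)-O)
def go(target,ydir):
    """tool-frame shift (mm) and rotvec (deg) to target with tool down, tool y at angle ydir (rad, mod pi)"""
    from bench import r
    s=r.get_state();q=Ro.from_quat(s["eef_rot"]);best=None
    for a in(ydir,ydir+np.pi):
        y=np.array([np.cos(a),np.sin(a),0]);z=np.array([0,0,-1.]);G=Ro.from_matrix(np.c_[np.cross(y,z),y,z])
        v=(q.inv()*G).as_rotvec(degrees=True)
        if best is None or np.linalg.norm(v)<np.linalg.norm(best):best=v
    d=np.asarray(target)-s["ee_pos"]
    ya=q.as_matrix()[:,1]
    print("t",round(s["time_s"],2),"pos",s["ee_pos"].round(4),"inS",(inS(s["ee_pos"])*1e3).round(1),"ydir",np.arctan2(ya[1],ya[0]).round(4),"F",s["wrist_force"].round(1),"w",round(s["width"]*1e3,1),"gf",round(s["gripper_force"],1))
    print("shift(now axes)",(q.inv().apply(d)*1e3).round(1),"turn",best.round(2),"shift(world)",(d*1e3).round(1))
E
python3 - <<'E'
from h import *
np.set_printoptions(precision=3,suppress=True)
for p in[(305,265),(307,280),(301,294),(239,233),(187,251),(227,250),(278,291)]:print(p,atz("top",p,.03))
print(S(-.1415,-.004,.02))
go(S(-.1415,-.004,.15),.035)
E
```

```text
(305, 265) [ 0.381 -0.191  0.03 ]
(307, 280) [ 0.335 -0.197  0.03 ]
(301, 294) [ 0.291 -0.178  0.03 ]
(239, 233) [0.48  0.021 0.03 ]
(187, 251) [0.421 0.185 0.03 ]
(227, 250) [0.426 0.058 0.03 ]
(278, 291) [ 0.3   -0.105  0.03 ]
[ 0.443 -0.178  0.02 ]
t 0.1 pos [0.23  0.527 0.224] inS [-330.   707.8  224.2] ydir 1.16 F [ 1.9 -0.2 -0.1] w 91.1 gf 0.0
shift(now axes) [-476.9 -560.8   75.1] turn [-0.08  0.05 64.46] shift(world) [ 213.3 -704.7  -74.2]
```

```bash
cat >> h.py <<'E'
def plan(target,ydir,n,f):
    from bench import r
    s=r.get_state();q=Ro.from_quat(s["eef_rot"]);best=None
    for a in(ydir,ydir+np.pi):
        y=np.array([np.cos(a),np.sin(a),0]);z=np.array([0,0,-1.]);G=Ro.from_matrix(np.c_[np.cross(y,z),y,z])
        v=(q.inv()*G).as_rotvec(degrees=True)
        if best is None or np.linalg.norm(v)<np.linalg.norm(best):best=v
    st=(best/n).round(1);d=(np.asarray(target)-s["ee_pos"])*1e3/n
    for i in range(n):
        print([q.inv().apply(d).round(1).tolist(),st.tolist(),f],end=", " if (i+1)%5 else "\n")
        q=q*Ro.from_rotvec(st,degrees=True)
E
python3 -c "
from h import *
plan(S(-.1415,-.004,.18),.035,15,0)"
```

```text
[[-31.8, -37.4, 3.0], [-0.0, 0.0, 4.3], 0], [[-34.5, -34.9, 3.0], [-0.0, 0.0, 4.3], 0], [[-37.0, -32.2, 3.0], [-0.0, 0.0, 4.3], 0], [[-39.3, -29.3, 3.0], [-0.0, 0.0, 4.3], 0], [[-41.4, -26.3, 3.0], [-0.0, 0.0, 4.3], 0]
[[-43.3, -23.1, 3.0], [-0.0, 0.0, 4.3], 0], [[-44.9, -19.8, 3.0], [-0.0, 0.0, 4.3], 0], [[-46.3, -16.4, 3.0], [-0.0, 0.0, 4.3], 0], [[-47.4, -12.9, 3.0], [-0.0, 0.0, 4.3], 0], [[-48.2, -9.3, 3.0], [-0.0, 0.0, 4.3], 0]
[[-48.8, -5.7, 3.0], [-0.0, 0.0, 4.3], 0], [[-49.0, -2.0, 3.0], [-0.0, 0.0, 4.3], 0], [[-49.1, 1.7, 3.0], [-0.0, 0.0, 4.3], 0], [[-48.8, 5.4, 3.0], [-0.0, 0.0, 4.3], 0], [[-48.2, 9.0, 3.0], [-0.0, 0.0, 4.3], 0]
```

Emit:
play_rows(
  series=[
    [[-32,-37,3],[0,0,4.3],0],
    [[-34.5,-35,3],[0,0,4.3],0],
    [[-37,-32,3],[0,0,4.3],0],
    [[-39,-29,3],[0,0,4.3],0],
    [[-41.5,-26,3],[0,0,4.3],0],
  ],
)

```text
time_s: 0.72
ee_pos: [0.3013, 0.2917, 0.2096]
eef_rot: [0.384, 0.923, -0.0, 0.0]
wrist_force: [1.2, 0.3, -0.0]
width: 0.0438
gripper_force: 0.0
```

Emit:
play_rows(
  series=[
    [[-43,-23,3],[0,0,4.3],0],
    [[-45,-20,3],[0,0,4.3],0],
    [[-46,-16.5,3],[0,0,4.3],0],
    [[-47.5,-13,3],[0,0,4.3],0],
    [[-48,-9.5,3],[0,0,4.3],0],
  ],
)

```text
time_s: 1.35
ee_pos: [0.3717, 0.0571, 0.1948]
eef_rot: [0.55, 0.835, 0.0, 0.0]
wrist_force: [-0.1, -0.5, 0.4]
width: 0.0003
gripper_force: 0.0
```

Emit:
play_rows(
  series=[
    [[-49,-5.5,3],[0,0,4.3],0],
    [[-49,-2,3],[0,0,4.3],0],
    [[-49,1.5,3],[0,0,4.3],0],
    [[-49,5.5,3],[0,0,4.3],0],
    [[-48,9,3],[0,0,4.3],0],
  ],
)

```text
time_s: 1.98
ee_pos: [0.443, -0.1779, 0.1796]
eef_rot: [0.696, 0.718, 0.0, -0.0]
wrist_force: [1.2, 0.4, -0.5]
width: 0.0005
gripper_force: 0.0
```

```bash
python3 - <<'E'
from h import *
go(S(-.1415,-.004,.019),.035)
from bench import r
import cv2
c=r.read_camera("top");im=c["image"];s=r.read_camera("side")["image"]
R=lambda im,x,y,w,h,k:cv2.resize(im[y:y+h,x:x+w],None,fx=k,fy=k,interpolation=cv2.INTER_CUBIC)
a=np.zeros((600,800,3),np.uint8);a[:600,:400]=R(im,250,175,100,150,4);a[:600,400:]=R(s,225,125,100,150,4);cv2.imwrite("pics/d1.png",a)
cv2.imwrite("pics/side1.png",s);cv2.imwrite("pics/top1.png",im)
E
```

```text
t 1.98 pos [ 0.443  -0.1779  0.1796] inS [-141.2   -4.   179.6] ydir 0.0313 F [ 1.2  0.4 -0.5] w 0.5 gf 0.0
shift(now axes) [-1.000e-01 -2.000e-01  1.606e+02] turn [-0.01 -0.03 -0.21] shift(world) [  -0.3   -0.  -160.6]
```

View pics/d1.png

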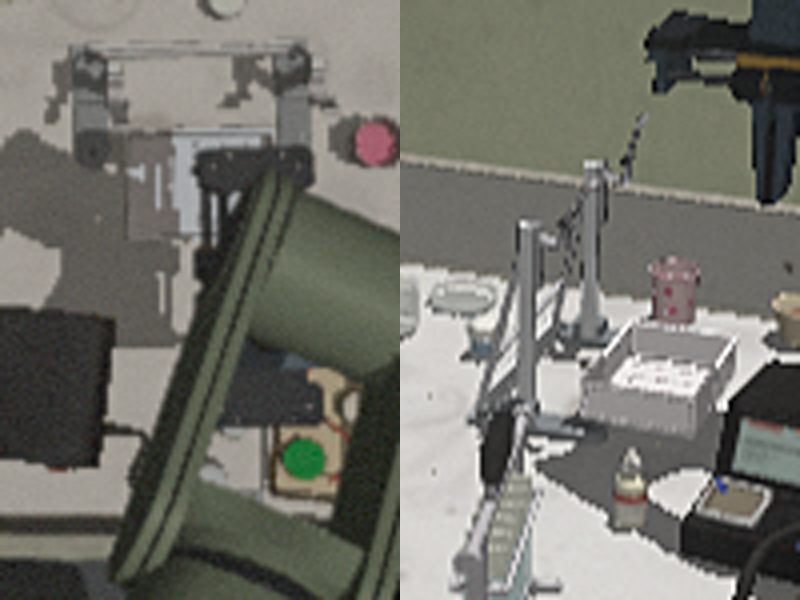

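Left half: the arm is behind the tray, with the gripper body near (250,190). The tray is undisturbed. Right half: the fingers are at (775,190), above and in front of the tray. I'll descend and push.

Emit:
play_rows(
  series=[
    [[0,0,40],[0,0,-0.2],0],
    [[0,0,45],[0,0,0],0],
    [[0,0,45],[0,0,0],0],
    [[0,0,30.5],[0,0,0],0],
    [[0,0,0],[0,0,0],0],
  ],
)

```text
time_s: 2.7
ee_pos: [0.4409, -0.1748, 0.0177]
eef_rot: [0.693, 0.721, -0.001, -0.003]
wrist_force: [0.9, -0.3, -0.0]
width: 0.0001
gripper_force: 0.0
```

Emit:
play_rows(
  series=[
    [[0,8,0],[0,0,0],0],
    [[0,8,0],[0,0,0],0],
    [[0,8,0],[0,0,0],0],
    [[0,8,0],[0,0,0],0],
    [[0,8,0],[0,0,0],0],
  ],
)

```text
time_s: 3.32
ee_pos: [0.4816, -0.1744, 0.0196]
eef_rot: [0.694, 0.72, -0.001, -0.002]
wrist_force: [-6.2, -0.4, 4.7]
width: 0.0006
gripper_force: 3.1
```

Emit:
play_rows(
  series=[
    [[0,8,0],[0,0,0],0],
    [[0,8,0],[0,0,0],0],
    [[0,6,0],[0,0,0],0],
    [[0,6,0],[0,0,0],0],
    [[0,6,0],[0,0,0],0],
  ],
)

```text
time_s: 3.95
ee_pos: [0.5152, -0.1732, 0.0196]
eef_rot: [0.694, 0.72, -0.001, -0.002]
wrist_force: [-5.9, 0.3, 6.0]
width: 0.0009
gripper_force: 3.2
```

Emit:
play_rows(
  series=[
    [[0,3,0],[0,0,0],0],
    [[0,3,0],[0,0,0],0],
    [[0,2,0],[0,0,0],0],
  ],
)

```text
time_s: 4.32
ee_pos: [0.5235, -0.1729, 0.0196]
eef_rot: [0.694, 0.72, -0.001, -0.001]
wrist_force: [-5.9, -0.3, 6.9]
width: 0.0008
gripper_force: 3.5
```

Emit:
play_rows(
  series=[
    [[0,2,0],[0,0,0],0],
    [[0,2,0],[0,0,0],0],
  ],
)

```text
time_s: 4.58
ee_pos: [0.5273, -0.1728, 0.0196]
eef_rot: [0.694, 0.72, -0.001, -0.002]
wrist_force: [-6.9, -0.4, 6.8]
width: 0.0006
gripper_force: 3.4
```

```bash
python3 - <<'E'
from h import *
go(S(-.0555,-.004,.019),.035)
from bench import r
import cv2
s=r.read_camera("side")["image"];t=r.read_camera("top")["image"]
R=lambda im,x,y,w,h,k:cv2.resize(im[y:y+h,x:x+w],None,fx=k,fy=k,interpolation=cv2.INTER_CUBIC)
a=np.zeros((600,800,3),np.uint8);a[:600,:400]=R(t,255,170,80,120,5);a[:600,400:]=R(s,240,150,80,120,5);cv2.imwrite("pics/d2.png",a)
E
```

```text
t 4.58 pos [ 0.5273 -0.1728  0.0196] inS [-56.8  -1.8  19.6] ydir 0.0381 F [-6.9 -0.4  6.8] w 0.6 gf 3.4
shift(now axes) [-2.2  1.3  0.6] turn [-0.21 -0.05  0.18] shift(world) [ 1.4 -2.2 -0.6]
```

View pics/d2.png

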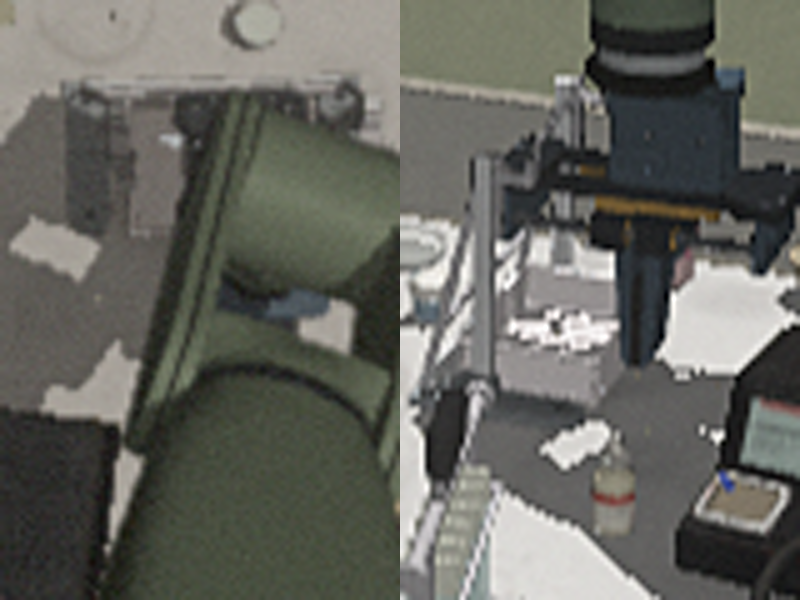

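The tray is now between the foot plates, in front of the finger. There is no stop force yet, so I'll keep pushing in small steps.

Emit:
play_rows(
  series=[
    [[0,1.5,0],[0,0,0],0],
    [[0,1.5,0],[0,0,0],0],
  ],
)

```text
time_s: 4.92
ee_pos: [0.5303, -0.1727, 0.0196]
eef_rot: [0.694, 0.72, -0.001, -0.002]
wrist_force: [-6.9, -1.0, 5.9]
width: 0.0005
gripper_force: 3.4
```

Emit:
play_rows(
  series=[
    [[0,1.5,0],[0,0,0],0],
    [[0,1.5,0],[0,0,0],0],
  ],
)

```text
time_s: 5.18
ee_pos: [0.5322, -0.1726, 0.0196]
eef_rot: [0.693, 0.721, -0.002, -0.002]
wrist_force: [-10.5, -2.2, 10.3]
width: 0.0004
gripper_force: 5.8
```

Emit:
play_rows(
  series=[
    [[0,1,0],[0,0,0],0],
    [[0,0,0],[0,0,0],0],
  ],
)

```text
time_s: 5.42
ee_pos: [0.5322, -0.1726, 0.0196]
eef_rot: [0.693, 0.721, -0.002, -0.003]
wrist_force: [-11.8, -2.7, 10.6]
width: 0.0006
gripper_force: 6.0
```

Emit:
play_rows(
  series=[
    [[0,-15,0],[0,0,0],0],
    [[0,-20,0],[0,0,0],0],
    [[0,0,-50],[0,0,0],30],
    [[0,0,-60],[0,0,0],60],
    [[0,0,-60],[0,0,0],60],
  ],
)

```text
time_s: 6.05
ee_pos: [0.5011, -0.1741, 0.1912]
eef_rot: [0.694, 0.72, 0.001, 0.001]
wrist_force: [1.2, -1.7, -0.3]
width: 0.0275
gripper_force: 0.0
```

```bash
python3 - <<'E'
from h import *
H=np.array([.508,.187,0]);a=Ro.from_euler("z",.172)
np.set_printoptions(precision=1,suppress=True)
for z in(.115,.143):
  for y in(-.025,.025):
    for x in(-.006,.006):
      X=H+a.apply([x,y,z]);p=proj("side",X);q=proj("top",X)
      print(z,y,x,"side crop",(p+.36-[225,150])*3.5+[405,0],"top crop",(q+.4-[148,205])*5)
for y in(-.092,.092):
  X=H+a.apply([0,y,.104]);print("bar",y,(proj("side",X)+.36-[225,150])*3.5+[405,0],(proj("top",X)+.4-[148,205])*5)
plan(H+[0,0,.215],.172,10,60)
E
```

```text
0.115 -0.025 -0.006 side crop [502.6 304.4] top crop [220.5  90.5]
0.115 -0.025 0.006 side crop [485.2 302.6] top crop [217.7  70.7]
0.115 0.025 -0.006 side crop [485.8 338.6] top crop [137.5 103.7]
0.115 0.025 0.006 side crop [467.7 336.7] top crop [134.8  83.9]
0.143 -0.025 -0.006 side crop [502.6 266.8] top crop [214.   87.9]
0.143 -0.025 0.006 side crop [485.1 265.1] top crop [211.2  67.7]
0.143 0.025 -0.006 side crop [485.6 299.7] top crop [129.  101.4]
0.143 0.025 0.006 side crop [467.4 297.9] top crop [126.3  81.1]
bar -0.092 [514.8 275.8] [331.3  64.3]
bar 0.092 [451.6 403.9] [ 28.7 112.4]
[[36.1, 2.0, -2.4], [0.0, 0.0, -0.8], 60], [[36.0, 2.6, -2.4], [0.0, 0.0, -0.8], 60], [[36.0, 3.1, -2.4], [0.0, 0.0, -0.8], 60], [[35.9, 3.6, -2.4], [0.0, 0.0, -0.8], 60], [[35.9, 4.1, -2.4], [0.0, 0.0, -0.8], 60]
[[35.8, 4.6, -2.4], [0.0, 0.0, -0.8], 60], [[35.8, 5.1, -2.4], [0.0, 0.0, -0.8], 60], [[35.7, 5.6, -2.4], [0.0, 0.0, -0.8], 60], [[35.6, 6.1, -2.4], [0.0, 0.0, -0.8], 60], [[35.5, 6.6, -2.4], [0.0, 0.0, -0.8], 60]
```

Emit:
play_rows(
  series=[
    [[36,2,-2.4],[0,0,-0.8],60],
    [[36,2.5,-2.4],[0,0,-0.8],60],
    [[36,3,-2.4],[0,0,-0.8],60],
    [[36,3.5,-2.4],[0,0,-0.8],60],
    [[36,4,-2.4],[0,0,-0.8],60],
  ],
)

```text
time_s: 6.68
ee_pos: [0.5044, 0.0078, 0.2015]
eef_rot: [0.668, 0.744, 0.001, 0.001]
wrist_force: [0.6, -0.7, 1.1]
width: 0.06
gripper_force: 0.0
```

Emit:
play_rows(
  series=[
    [[36,4.5,-2.4],[0,0,-0.8],60],
    [[36,5,-2.4],[0,0,-0.8],60],
    [[36,5.5,-2.4],[0,0,-0.8],60],
    [[35.5,6,-2.4],[0,0,-0.8],60],
    [[35.5,6.5,-2.4],[0,0,-0.8],60],
  ],
)

```text
time_s: 7.3
ee_pos: [0.5074, 0.1891, 0.2135]
eef_rot: [0.641, 0.767, 0.001, 0.0]
wrist_force: [0.7, -0.3, 0.2]
width: 0.06
gripper_force: 0.0
```

```bash
python3 - <<'E'
from h import *
go([.506,.187,.2],.172)
from bench import r
import cv2
s=r.read_camera("side")["image"];t=r.read_camera("top")["image"];cv2.imwrite("pics/side3.png",s);cv2.imwrite("pics/top3.png",t)
R=lambda im,x,y,w,h,k:cv2.resize(im[y:y+h,x:x+w],None,fx=k,fy=k,interpolation=cv2.INTER_CUBIC)
a=np.zeros((600,800,3),np.uint8);a[:300,:500]=R(t,262,180,100,60,5)[:,:500];a[300:600,:500]=R(t,150,190,100,60,5);a[:,505:805]=R(s,235,160,60,120,5)[:,:295];cv2.imwrite("pics/d3.png",a)
E
```

```text
t 7.3 pos [0.5074 0.1891 0.2135] inS [-64.1 360.6 213.5] ydir 0.1779 F [ 0.7 -0.3  0.2] w 60.0 gf 0.0
shift(now axes) [-1.8 -1.7 13.5] turn [ 0.09 -0.04  0.34] shift(world) [ -1.4  -2.1 -13.5]
```

View pics/d3.png

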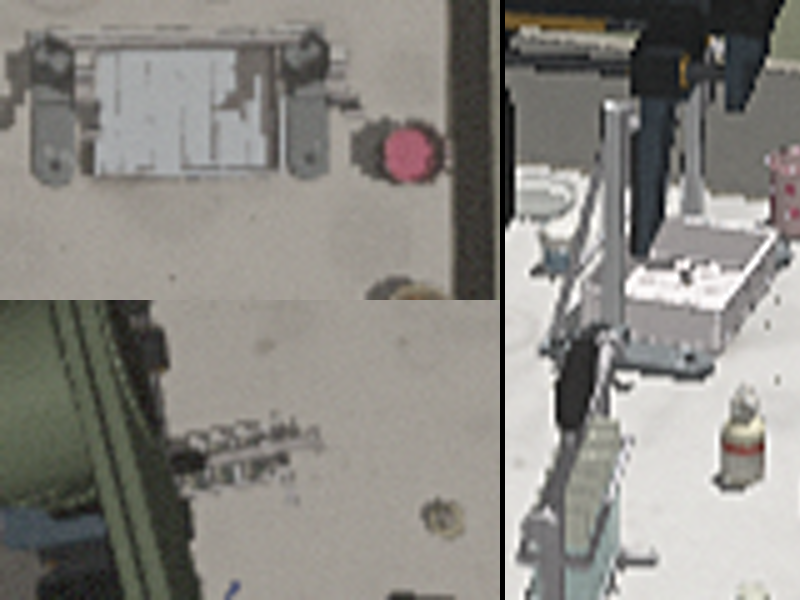

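The tray is home: its front rim corners are at (97,177) and (278,173) in the top-left crop, square between the plates. The handle in the side crop spans x 556-600 and y 325-430, which agrees with my model at x≈0.5055. I'll refine the stand position while descending to grasp.

```bash
python3 - <<'E'
from h import *
t3=lambda x,y:(262+x/5-.4,180+y/5-.4); s3=lambda x,y:(235+(x-505)/5-.4,160+y/5-.4)
for n,p,z in[("fl",(95,177),.032),("fr",(279,173),.032),("footL",(53,186),.008),("footR",(308,181),.008)]:
  w=atz("top",t3(*p),z);print(n,w.round(4),(inS(w)*1e3).round(1))
for n,p,z in[("fl",(720,303),.032),("fr",(782,232),.032),("footL",(713,365),.008),("Ltop",(618,103),.156)]:
  w=atz("side",s3(*p),z);print(n,w.round(4),(inS(w)*1e3).round(1))
for n,X in[("Lpost tops",(.013,.075,.156)),("",(.025,.075,.156)),("hook tip L",(-.01,.075,.16)),("hook R",(-.01,-.075,.16)),("Rpost",(.019,-.075,.156))]:
  W=S(*X);print(n,(proj("side",W)+.4-[235,160])*5+[505,0],(proj("top",W)+.4-[262,180])*5)
go([.5055,.187,.129],.172)
E
```

```text
fl [ 0.5394 -0.1121  0.032 ] [-42.6  58.4  32. ]
fr [ 0.5436 -0.231   0.032 ] [-42.6 -60.6  32. ]
footL [ 0.5349 -0.0865  0.008 ] [-46.2  84.1   8. ]
footR [ 0.5405 -0.2543  0.008 ] [-46.5 -83.7   8. ]
fl [ 0.5412 -0.1175  0.032 ] [-41.  53.  32.]
fr [ 0.5407 -0.2331  0.032 ] [-45.5 -62.5  32. ]
footL [ 0.5331 -0.0842  0.008 ] [-47.9  86.6   8. ]
Ltop [ 0.5991 -0.0988  0.156 ] [ 17.5  69.7 156. ]
Lpost tops [622.30243593 106.9612948 ] [81.44606063 67.42881607]
 [602.57301588 104.44551628] [80.83834951 47.17009888]
hook tip L [660.50059458 105.20196014] [ 83.1420455  105.66119481]
hook R [738.70357696  27.57233857] [339.1431768  100.43952842]
Rpost [694.29355667  28.58656247] [335.51844449  52.23813393]
t 7.4 pos [0.5076 0.1908 0.2135] inS [-63.8 362.3 213.5] ydir 0.1808 F [ 0.1  0.1 -0.6] w 59.7 gf 0.0
shift(now axes) [-3.6 -2.9 84.5] turn [ 0.13 -0.12  0.51] shift(world) [ -2.1  -3.8 -84.5]
```

Emit:
play_rows(
  series=[
    [[-3.5,-3,20],[0,0,0.5],60],
    [[0,0,25],[0,0,0],60],
    [[0,0,25],[0,0,0],60],
    [[0,0,14.5],[0,0,0],60],
    [[0,0,0],[0,0,0],60],
  ],
)

```text
time_s: 8.02
ee_pos: [0.5044, 0.1832, 0.1282]
eef_rot: [0.645, 0.764, -0.001, -0.0]
wrist_force: [0.9, 0.3, 0.2]
width: 0.06
gripper_force: 0.0
```

Emit:
play_rows(
  series=[
    [[0,0,0],[0,0,0],25],
    [[0,0,0],[0,0,0],14],
    [[0,0,0],[0,0,0],5],
    [[0,0,0],[0,0,0],5],
    [[0,0,0],[0,0,0],5],
  ],
  squeeze=30,
)

```text
time_s: 8.65
ee_pos: [0.5051, 0.1837, 0.1292]
eef_rot: [0.645, 0.764, 0.0, 0.0]
wrist_force: [1.5, 0.0, -2.1]
width: 0.0134
gripper_force: 12.8
```

Emit:
play_rows(
  series=[
    [[0,0,0],[0,0,0],5],
    [[0,0,-10],[0,0,0],5],
    [[0,0,-30],[0,0,0],5],
    [[0,0,-40],[0,0,0],5],
    [[0,0,-35],[0,0,0],5],
  ],
)

```text
time_s: 9.28
ee_pos: [0.5045, 0.1836, 0.2453]
eef_rot: [0.645, 0.764, -0.0, -0.0]
wrist_force: [1.0, 1.0, -4.0]
width: 0.0119
gripper_force: 30.0
```

```bash
python3 -c "
from h import *
go(S(-.08,.04,.244),.035)
plan(S(-.08,.04,.244),.035,10,5)"
```

```text
t 9.28 pos [0.5045 0.1836 0.2453] inS [-67.1 355.1 245.3] ydir 0.1687 F [ 1.  1. -4.] w 11.9 gf 30.0
shift(now axes) [-310.6  -54.7    1.3] turn [-0.02 -0.    7.66] shift(world) [  -1.8 -315.4   -1.3]
[[-31.1, -5.5, 0.1], [-0.0, -0.0, 0.8], 5], [[-31.1, -5.0, 0.1], [-0.0, -0.0, 0.8], 5], [[-31.2, -4.6, 0.1], [-0.0, -0.0, 0.8], 5], [[-31.3, -4.2, 0.1], [-0.0, -0.0, 0.8], 5], [[-31.3, -3.7, 0.1], [-0.0, -0.0, 0.8], 5]
[[-31.4, -3.3, 0.1], [-0.0, -0.0, 0.8], 5], [[-31.4, -2.9, 0.1], [-0.0, -0.0, 0.8], 5], [[-31.4, -2.4, 0.1], [-0.0, -0.0, 0.8], 5], [[-31.5, -2.0, 0.1], [-0.0, -0.0, 0.8], 5], [[-31.5, -1.5, 0.1], [-0.0, -0.0, 0.8], 5]
```

Emit:
play_rows(
  series=[
    [[-20,-4,0],[0,0,0.7],5],
    [[-35,-6,0],[0,0,0.7],5],
    [[-35,-5.5,0],[0,0,0.7],5],
    [[-35,-5,0],[0,0,0.7],5],
    [[-35,-4.5,0],[0,0,0.7],5],
  ],
)

```text
time_s: 9.9
ee_pos: [0.5008, 0.0194, 0.2418]
eef_rot: [0.669, 0.744, -0.002, -0.001]
wrist_force: [0.1, 0.2, -3.6]
width: 0.0118
gripper_force: 30.0
```

Emit:
play_rows(
  series=[
    [[-35,-4,0],[0,0,0.7],5],
    [[-35,-3.5,0],[0,0,0.7],5],
    [[-35,-3,0],[0,0,0.7],5],
    [[-35,-2.5,0],[0,0,0.7],5],
    [[-35,-2,0],[0,0,0.7],5],
  ],
)

```text
time_s: 10.52
ee_pos: [0.5001, -0.1558, 0.2417]
eef_rot: [0.691, 0.723, -0.001, -0.002]
wrist_force: [0.7, 0.6, -3.6]
width: 0.0116
gripper_force: 30.0
```

Emit:
play_rows(
  series=[
    [[-20,-1,0],[0,0,0.7],5],
    [[0,0,0],[0,0,0],5],
    [[0,0,0],[0,0,0],5],
  ],
)

```text
time_s: 10.9
ee_pos: [0.5017, -0.1733, 0.2434]
eef_rot: [0.695, 0.719, 0.0, -0.001]
wrist_force: [-0.3, -0.2, -3.0]
width: 0.0123
gripper_force: 30.0
```

```bash
python3 - <<'E'
from h import *
go(S(-.08,-.003,.244),.035)
from bench import r
import cv2
s=r.read_camera("side")["image"];t=r.read_camera("top")["image"];cv2.imwrite("pics/side4.png",s);cv2.imwrite("pics/top4.png",t)
R=lambda im,x,y,w,h,k:cv2.resize(im[y:y+h,x:x+w],None,fx=k,fy=k,interpolation=cv2.INTER_CUBIC)
a=np.zeros((600,800,3),np.uint8);a[:400,:395]=R(t,260,170,79,80,5);a[:,400:800]=R(s,230,110,80,120,5);cv2.imwrite("pics/d4.png",a)
E
```

```text
t 10.9 pos [ 0.5017 -0.1733  0.2434] inS [-82.4  -1.4 243.4] ydir 0.0344 F [-0.3 -0.2 -3. ] w 12.3 gf 30.0
shift(now axes) [-1.6  2.4 -0.7] turn [-0.07 -0.08 -0.04] shift(world) [ 2.5 -1.5  0.6]
```

View pics/d4.png

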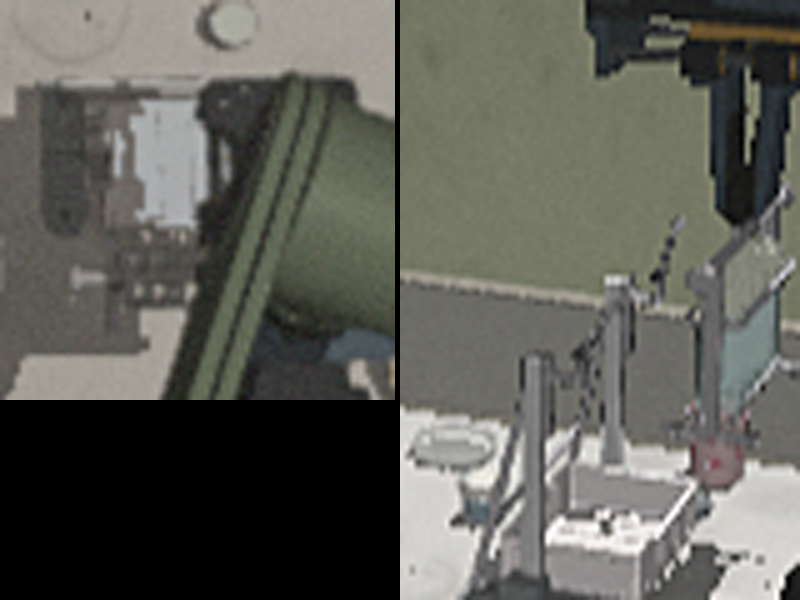

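The rack hangs level below the gripper. The bar's left end is at (73,277) in the top crop. In the side crop the ends are at (698,280) and (786,196).

```bash
python3 - <<'E'
from h import *
np.set_printoptions(precision=4,suppress=True)
t4=lambda x,y:(260+x/5-.4,170+y/5-.4); s4=lambda x,y:(230+(x-400)/5-.4,110+y/5-.4)
P=np.array([.5017,-.1733,.2182])
w=atz("top",t4(73,277),.2182);print("top L",w,Rs.inv().apply(w-P))
for p in[(698,280),(786,196)]:
  w=atz("side",s4(*p),.2182);print("side",w,Rs.inv().apply(w-P))
print(tri(t4(73,277),s4(698,280)))
for o in(0,.004):
  for y in(.092,-.092):
    X=P+Rs.apply([0,y+o,0]);print(o,y,(proj("side",X)+.4-[230,110])*5+[400,0],(proj("top",X)+.4-[260,170])*5)
# keepers: tips
for a in(2.0,2.2,2.4):
  for y in(.075,-.075):
    X=S(-.01+.034*np.cos(a),y,.1625+.034*np.sin(a));print(a,y,X,(proj("side",X)+.4-[230,110])*5+[400,0])
go(S(0,-.003,.244),.035)
E
```

```text
top L [ 0.4977 -0.0792  0.2182] [-0.0007  0.0942 -0.    ]
side [ 0.4985 -0.0806  0.2182] [ 0.0001  0.0927 -0.    ]
side [ 0.5003 -0.2552  0.2182] [-0.0043 -0.0818  0.    ]
[ 0.4978 -0.0791  0.2187]
0 0.092 [698.5347 279.6288] [ 76.9511 275.6014]
0 -0.092 [783.2737 190.9007] [409.683  268.3829]
0.004 0.092 [696.4572 281.804 ] [ 69.6911 275.7589]
0.004 -0.092 [781.6318 192.62  ] [402.4753 268.5393]
2.0 0.075 [ 0.5572 -0.0949  0.1934] [605.0133 302.1499]
2.0 -0.075 [ 0.5625 -0.2448  0.1934] [681.9253 228.376 ]
2.2 0.075 [ 0.5514 -0.0951  0.19  ] [614.8687 309.1344]
2.2 -0.075 [ 0.5566 -0.245   0.19  ] [690.928  234.7045]
2.4 0.075 [ 0.5463 -0.0953  0.1855] [623.3426 317.8137]
2.4 -0.075 [ 0.5516 -0.2452  0.1855] [698.6382 242.6092]
t 11.0 pos [ 0.502  -0.173   0.2438] inS [-82.1  -1.2 243.8] ydir 0.0354 F [-0.4  0.4 -2.7] w 11.7 gf 30.0
shift(now axes) [-1.9 82.1 -0.3] turn [-0.02 -0.04  0.02] shift(world) [82.1  1.   0.2]
```

Emit:
play_rows(
  series=[
    [[0,10,0],[0,0,0],5],
    [[0,20,0],[0,0,0],5],
    [[0,25,0],[0,0,0],5],
    [[-1,17,0],[0,0,0],5],
    [[0,9.5,0],[0,0,0],5],
  ],
)

```text
time_s: 11.62
ee_pos: [0.5851, -0.1716, 0.2436]
eef_rot: [0.694, 0.72, 0.0, -0.0]
wrist_force: [-0.4, -0.8, -3.7]
width: 0.0122
gripper_force: 30.0
```

Emit:
play_rows(
  series=[
    [[0,0,0],[0,0,0],5],
    [[0,0,15],[0,0,0],5],
    [[0,0,15],[0,0,0],5],
    [[0,0,14],[0,0,0],5],
    [[0,0,0],[0,0,0],5],
  ],
)

```text
time_s: 12.25
ee_pos: [0.5825, -0.172, 0.198]
eef_rot: [0.695, 0.719, -0.001, -0.002]
wrist_force: [-0.0, 0.2, -4.6]
width: 0.0117
gripper_force: 30.0
```

```bash
python3 - <<'E'
from h import *
go(S(-.0005,-.002,.1752),.035)
from bench import r
import cv2
s=r.read_camera("side")["image"];t=r.read_camera("top")["image"];cv2.imwrite("pics/side5.png",s);cv2.imwrite("pics/top5.png",t)
R=lambda im,x,y,w,h,k:cv2.resize(im[y:y+h,x:x+w],None,fx=k,fy=k,interpolation=cv2.INTER_CUBIC)
a=np.zeros((600,800,3),np.uint8);a[:300,:295]=R(t,260,180,59,60,5);a[:,300:800]=R(s,240,140,50,60,10);cv2.imwrite("pics/d5.png",a)
E
```

```text
t 12.25 pos [ 0.5825 -0.172   0.198 ] inS [ -1.6  -2.9 198. ] ydir 0.0341 F [-0.   0.2 -4.6] w 11.7 gf 30.0
shift(now axes) [ 0.9  1.2 22.8] turn [-0.21 -0.08 -0.05] shift(world) [  1.1   1.  -22.8]
```

View pics/d5.png

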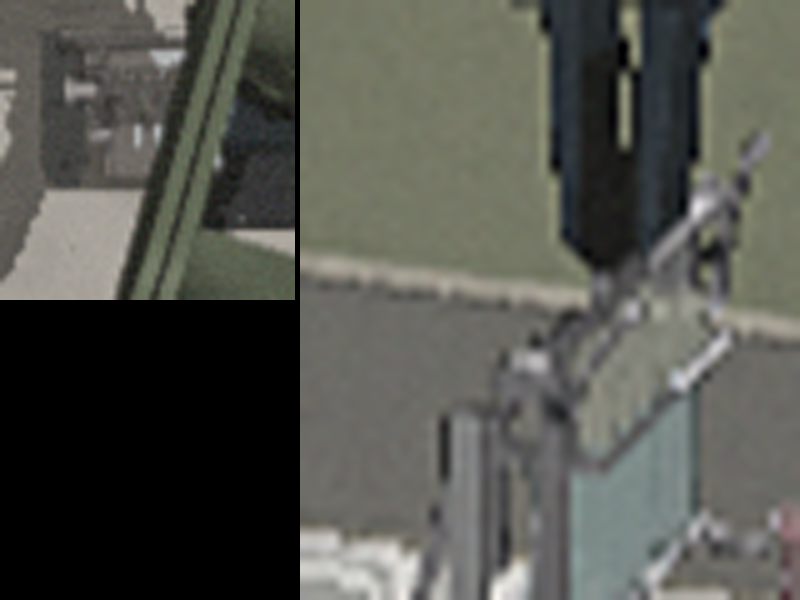

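The collar is at (525,372), just in front of the left post's top at (475,412). The far bar end is at (705,190) beside the right keeper. I'll check this relative to the post.

```bash
python3 - <<'E'
from h import *
f=lambda X:(proj("side",X)+.4-[240,140])*10+[300,0]
print("post L/R edges at top",f(S(.013,.075,.156)),f(S(.025,.075,.156)),f(S(.013,.069,.156)),f(S(.025,.081,.156)))
P=np.array([.5825,-.172,.198-.0252])
for y in(.094,-.090):print(f(P+Rs.apply([0,y,0])))
print("1mm x:",f(S(.001,.075,.156))-f(S(0,.075,.156)))
go(S(-.0005,-.002,.1752),.035)
E
```

```text
post L/R edges at top [484.60487186 413.9225896 ] [445.14603177 408.89103255] [491.6925794  407.16518239] [437.87085193 415.66221114]
[514.5169202  382.33315204]
[709.63511394 196.6386226 ]
1mm x: [-3.31691304 -0.42295306]
t 12.35 pos [ 0.5838 -0.1723  0.1999] inS [ -0.4  -3.3 199.9] ydir 0.0341 F [ 0.6 -0.7 -3.5] w 11.7 gf 30.0
shift(now axes) [ 1.3 -0.1 24.7] turn [ 0.01 -0.01 -0.05] shift(world) [ -0.2   1.3 -24.7]
```

Emit:
play_rows(
  series=[
    [[1,0,6],[0,0,0],5],
    [[0,0,6],[0,0,0],5],
    [[0,0,4],[0,0,0],5],
    [[0,0,3],[0,0,0],5],
    [[0,0,0],[0,0,0],5],
  ],
)

```text
time_s: 12.98
ee_pos: [0.5835, -0.1712, 0.1806]
eef_rot: [0.695, 0.719, -0.0, -0.0]
wrist_force: [-0.1, -0.2, -3.2]
width: 0.0118
gripper_force: 30.0
```

Emit:
play_rows(
  series=[
    [[0,0,2.5],[0,0,0],5],
    [[0,0,2],[0,0,0],5],
    [[0,0,0],[0,0,0],5],
  ],
)

```text
time_s: 13.35
ee_pos: [0.5835, -0.1712, 0.1762]
eef_rot: [0.695, 0.719, -0.0, -0.0]
wrist_force: [0.3, 0.5, -3.9]
width: 0.0116
gripper_force: 30.0
```

Emit:
play_rows(
  series=[
    [[0,0,1],[0,0,0],5],
    [[0,0,1],[0,0,0],5],
    [[0,0,0],[0,0,0],5],
    [[0,0,0],[0,0,0],5],
  ],
)

```text
time_s: 13.85
ee_pos: [0.5838, -0.1713, 0.175]
eef_rot: [0.695, 0.719, 0.0, 0.0]
wrist_force: [-0.9, 0.5, 0.9]
width: 0.012
gripper_force: 30.0
```

Emit:
play_rows(
  series=[
    [[0,0,0],[0,0,0],5],
    [[0,0,0],[0,0,0],5],
    [[0,0,0],[0,0,0],30],
    [[0,0,0],[0,0,0],40],
    [[0,0,0],[0,0,0],40],
  ],
)

```text
time_s: 14.48
ee_pos: [0.5837, -0.1712, 0.1742]
eef_rot: [0.695, 0.719, 0.0, -0.0]
wrist_force: [0.9, 1.1, 0.1]
width: 0.0383
gripper_force: 0.0
```

Emit:
play_rows(
  series=[
    [[0,0,-20],[0,0,0],40],
    [[0,0,-40],[0,0,0],40],
    [[0,0,-20],[0,0,0],0],
    [[0,0,0],[0,0,0],0],
    [[0,0,0],[0,0,0],0],
  ],
)

```text
time_s: 15.1
ee_pos: [0.5831, -0.1711, 0.2531]
eef_rot: [0.695, 0.719, -0.0, -0.001]
wrist_force: [0.3, -0.4, -0.2]
width: 0.0129
gripper_force: 0.0
```

```bash
python3 - <<'E'
from h import *
go(S(-.085,.075,.255),.035)
from bench import r
import cv2
s=r.read_camera("side")["image"]
R=lambda im,x,y,w,h,k:cv2.resize(im[y:y+h,x:x+w],None,fx=k,fy=k,interpolation=cv2.INTER_CUBIC)
cv2.imwrite("pics/d6.png",R(s,235,135,60,75,8))
E
```

```text
t 15.1 pos [ 0.5831 -0.1711  0.2531] inS [ -1.   -2.  253.1] ydir 0.0342 F [ 0.3 -0.4 -0.2] w 12.9 gf 0.0
shift(now axes) [ 77.  -84.1  -1.6] turn [-0.11 -0.05 -0.04] shift(world) [-86.6  74.    1.9]
```

View pics/d6.png

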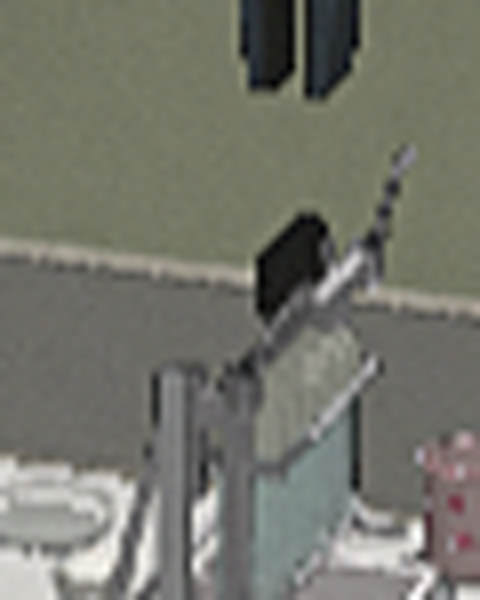

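The rack hangs level in both hooks: the handle is upright at (290,265) and the bar runs from (240,380) to (370,250). Next is the left keeper.

Emit:
play_rows(
  series=[
    [[0,-30,0],[0,0,0],0],
    [[20,-35,0],[0,0,0],0],
    [[35,-19,0],[0,0,0],0],
    [[22,0,20],[0,0,0],0],
    [[0,0,40],[0,0,0],0],
  ],
)

```text
time_s: 15.78
ee_pos: [0.4974, -0.096, 0.1943]
eef_rot: [0.694, 0.72, 0.001, 0.001]
wrist_force: [1.0, -0.5, -0.7]
width: 0.0003
gripper_force: 0.0
```

```bash
python3 -c "
from h import *
go(S(-.085,.075,.186),.035)"
```

```text
t 15.78 pos [ 0.4974 -0.096   0.1943] inS [-84.   76.  194.3] ydir 0.0361 F [ 1.  -0.5 -0.7] w 0.3 gf 0.0
shift(now axes) [-1.  -1.   8.3] turn [0.17 0.02 0.06] shift(world) [-0.9 -1.  -8.3]
```

Emit:
play_rows(
  series=[
    [[0,10,7],[0,0,0],0],
    [[0,12,0],[0,0,0],0],
    [[0,12,0],[0,0,0],0],
    [[0,10,0],[0,0,0],0],
    [[0,10,0],[0,0,0],0],
  ],
)

```text
time_s: 16.4
ee_pos: [0.5518, -0.0954, 0.188]
eef_rot: [0.695, 0.719, 0.0, 0.0]
wrist_force: [-1.3, 0.2, 1.0]
width: 0.0003
gripper_force: 0.6
```

Emit:
play_rows(
  series=[
    [[0,10,0],[0,0,0],0],
    [[0,10,0],[0,0,0],0],
    [[0,7,0],[0,0,0],0],
    [[0,7,0],[0,0,0],0],
    [[0,0,0],[0,0,0],0],
  ],
)

```text
time_s: 17.02
ee_pos: [0.5859, -0.0941, 0.1875]
eef_rot: [0.695, 0.719, 0.0, 0.0]
wrist_force: [0.6, 0.3, 0.5]
width: 0.0005
gripper_force: 0.0
```

```bash
python3 -c "
from h import *
go(S(.008,.075,.175),.035)"
```

```text
t 17.02 pos [ 0.5859 -0.0941  0.1875] inS [  4.5  74.8 187.5] ydir 0.0343 F [0.6 0.3 0.5] w 0.5 gf 0.0
shift(now axes) [ 0.2  3.5 12.5] turn [ 0.07 -0.   -0.04] shift(world) [  3.5   0.4 -12.5]
```

Now press down and forward.

Emit:
play_rows(
  series=[
    [[0,3,4],[0,0,0],0],
    [[0,1,4],[0,0,0],0],
    [[0,0,2],[0,0,0],0],
    [[0,0,1],[0,0,0],0],
    [[0,0,0],[0,0,0],0],
  ],
)

```text
time_s: 17.65
ee_pos: [0.5888, -0.094, 0.1763]
eef_rot: [0.695, 0.719, -0.0, -0.0]
wrist_force: [0.2, -0.4, 0.5]
width: 0.0001
gripper_force: 0.0
```

Emit:
play_rows(
  series=[
    [[0,0,1],[0,0,0],0],
    [[0,0,1],[0,0,0],0],
    [[0,0,0],[0,0,0],0],
  ],
)

```text
time_s: 18.02
ee_pos: [0.5889, -0.094, 0.1757]
eef_rot: [0.695, 0.719, 0.0, 0.0]
wrist_force: [-2.3, 0.1, 7.3]
width: 0.0006
gripper_force: 3.3
```

Emit:
play_rows(
  series=[
    [[0,0,-20],[0,0,0],0],
    [[0,-20,-35],[0,0,0],0],
    [[-25,-35,-22],[0,0,0],0],
    [[-40,-30,0],[0,0,0],0],
    [[-40,-8,0],[0,0,0],0],
  ],
)

```text
time_s: 18.65
ee_pos: [0.498, -0.2028, 0.2521]
eef_rot: [0.695, 0.719, 0.0, 0.0]
wrist_force: [0.3, -0.3, 0.4]
width: 0.0002
gripper_force: 0.0
```

Emit:
play_rows(
  series=[
    [[-35,0,0],[0,0,0],0],
    [[-10,0,25],[0,0,0],0],
    [[0,0,35],[0,0,0],0],
    [[0,0,0],[0,0,0],0],
  ],
)

```text
time_s: 19.15
ee_pos: [0.4993, -0.2464, 0.1889]
eef_rot: [0.695, 0.719, -0.001, -0.003]
wrist_force: [-1.4, -0.2, 1.2]
width: 0.0001
gripper_force: 0.0
```

```bash
python3 -c "
from h import *
go(S(-.085,-.075,.187),.035)"
```

```text
t 19.15 pos [ 0.4993 -0.2464  0.1889] inS [-87.3 -74.4 188.9] ydir 0.0339 F [-1.4 -0.2  1.2] w 0.1 gf 0.0
shift(now axes) [-0.6  2.3  1.9] turn [-0.33 -0.19 -0.07] shift(world) [ 2.3 -0.6 -1.9]
```

Emit:
play_rows(
  series=[
    [[0,12,2],[0,0,0],0],
    [[0,12,0],[0,0,0],0],
    [[0,12,0],[0,0,0],0],
    [[0,10,0],[0,0,0],0],
    [[0,10,0],[0,0,0],0],
  ],
)

```text
time_s: 19.77
ee_pos: [0.5578, -0.2451, 0.1895]
eef_rot: [0.695, 0.719, -0.0, -0.0]
wrist_force: [-1.7, -0.8, 1.2]
width: 0.0006
gripper_force: 0.6
```

Emit:
play_rows(
  series=[
    [[0,10,0],[0,0,0],0],
    [[0,10,0],[0,0,0],0],
    [[0,7,0],[0,0,0],0],
    [[0,7,0],[0,0,0],0],
    [[0,0,0],[0,0,0],0],
  ],
)

```text
time_s: 20.4
ee_pos: [0.5919, -0.244, 0.1894]
eef_rot: [0.695, 0.719, 0.0, 0.0]
wrist_force: [-0.3, -0.5, -0.5]
width: 0.0005
gripper_force: 0.0
```

```bash
python3 -c "
from h import *
go(S(.008,-.075,.1757),.035)"
```

```text
t 20.4 pos [ 0.5919 -0.244   0.1894] inS [  5.3 -75.3 189.4] ydir 0.0344 F [-0.3 -0.5 -0.5] w 0.5 gf 0.0
shift(now axes) [ 0.3  2.7 13.7] turn [ 0.06  0.   -0.03] shift(world) [  2.7   0.4 -13.7]
```

Emit:
play_rows(
  series=[
    [[0,3,4],[0,0,0],0],
    [[0,0,4],[0,0,0],0],
    [[0,0,3],[0,0,0],0],
    [[0,0,1.5],[0,0,0],0],
    [[0,0,0],[0,0,0],0],
  ],
)

```text
time_s: 21.02
ee_pos: [0.5939, -0.2439, 0.1767]
eef_rot: [0.695, 0.719, -0.0, -0.0]
wrist_force: [0.5, 0.8, 0.0]
width: 0.0004
gripper_force: 0.0
```

Emit:
play_rows(
  series=[
    [[0,0,1],[0,0,0],0],
    [[0,0,1],[0,0,0],0],
    [[0,0,0],[0,0,0],0],
  ],
)

```text
time_s: 21.4
ee_pos: [0.594, -0.2439, 0.1758]
eef_rot: [0.695, 0.719, 0.0, 0.0]
wrist_force: [-1.8, 0.7, 4.5]
width: 0.0004
gripper_force: 2.6
```

Emit:
play_rows(
  series=[
    [[0,0,0],[0,0,0],0],
    [[0,0,-20],[0,0,0],0],
    [[0,0,-40],[0,0,0],0],
    [[0,-40,-30],[0,0,0],0],
    [[0,-50,0],[0,0,0],0],
  ],
)

```text
time_s: 22.02
ee_pos: [0.505, -0.2477, 0.267]
eef_rot: [0.695, 0.719, 0.001, 0.003]
wrist_force: [-0.9, -0.9, 0.6]
width: 0.0003
gripper_force: 0.0
```

Emit:
play_rows(
  series=[
    [[0,-40,-20],[0,0,0],0],
    [[0,-30,0],[0,0,0],0],
    [[0,0,0],[0,0,0],0],
  ],
)

```text
time_s: 22.4
ee_pos: [0.4328, -0.2494, 0.2853]
eef_rot: [0.695, 0.719, 0.0, 0.0]
wrist_force: [0.6, -0.4, -0.0]
width: 0.0005
gripper_force: 0.0
```

```bash
python3 - <<'E'
from h import *
from bench import r
import cv2
s=r.read_camera("side")["image"].astype(int);b=cv2.imread("pics/side1.png").astype(int)
for nm,y in(("L",.075),("R",-.075)):
  for k in(.015,.025,.033):
    for lab,a in(("open",1.95),("open2",2.1),("up",1.57),("45",.8),("shut",0)):
      u,v=np.round(proj("side",S(-.01+k*np.cos(a)-.002,y,.1625+k*np.sin(a)))).astype(int)
      print(nm,k,lab,(u,v),"before",b[v-1:v+2,u-1:u+2].min((0,1)),"now",s[v-1:v+2,u-1:u+2].min((0,1)))
# tray colour compare with home image
h=cv2.imread("pics/top3.png").astype(int);t=r.read_camera("top")["image"].astype(int)
print("tray front edge diff",abs(h-t)[205:222,265:330].mean((0,2)).round(0))
go([.45,-.25,.3],.035)
E
```

```text
L 0.015 open (np.int64(268), np.int64(175)) before [78 76 78] now [37 38 38]
L 0.015 open2 (np.int64(269), np.int64(176)) before [52 51 52] now [67 65 67]
L 0.015 up (np.int64(266), np.int64(175)) before [101 106 106] now [69 72 73]
L 0.015 45 (np.int64(263), np.int64(176)) before [101 104 105] now [ 94  98 100]
L 0.015 shut (np.int64(261), np.int64(179)) before [100 106 106] now [97 98 97]
L 0.025 open (np.int64(270), np.int64(173)) before [74 77 77] now [20 24 23]
L 0.025 open2 (np.int64(271), np.int64(173)) before [74 77 77] now [20 24 23]
L 0.025 up (np.int64(266), np.int64(172)) before [84 88 88] now [16 18 20]
L 0.025 45 (np.int64(261), np.int64(173)) before [101 105 107] now [ 99 104 104]
L 0.025 shut (np.int64(258), np.int64(179)) before [ 95 100 101] now [43 45 46]
L 0.033 open (np.int64(271), np.int64(170)) before [100 109 110] now [22 25 23]
L 0.033 open2 (np.int64(272), np.int64(171)) before [102 101 103] now [17 19 20]
L 0.033 up (np.int64(266), np.int64(169)) before [110 129 126] now [18 20 19]
L 0.033 45 (np.int64(259), np.int64(171)) before [78 82 85] now [78 83 85]
L
[... 1069 characters left out ...]
 np.int64(154)) before [100 119 119] now [ 96 116 114]
R 0.033 45 (np.int64(275), np.int64(156)) before [101 120 118] now [ 97 118 115]
R 0.033 shut (np.int64(272), np.int64(163)) before [ 92 113 110] now [23 20 21]
tray front edge diff [46. 47. 51. 34. 44. 49. 51. 50. 47. 52. 55. 57. 52. 34. 34. 30. 46. 36.
 49. 57. 57. 56. 59. 59. 54. 52. 47. 44. 48. 45. 43. 42. 42. 29. 30. 44.
 54. 54. 33. 37. 46. 54. 18. 16.  7.  3. 16. 21. 13.  2.  4.  5. 25.  7.
  6.  2.  3.  3.  3.  2.  2.  3.  2.  2.  2.]
t 22.5 pos [ 0.4347 -0.2495  0.2848] inS [-152.   -75.2  284.8] ydir 0.0339 F [ 0.9 -0.3  0.3] w 0.2 gf 0.0
shift(now axes) [ -1.   15.3 -15.2] turn [ 0.05  0.   -0.06] shift(world) [15.3 -0.5 15.2]
```

The keepers read shut at the same contact height on both sides. The right one shows up clearly in the image, the rack is seated, and the arm is clear. I'm handing in the job.

```bash
python3 -c "
from bench import r
print(r.close_job())"
```

```text
the job is handed in; nothing more can be done
None
```

I handed in the job after about 22.5 s with the tray pushed against the stop rail, the rack hung in both hooks and both keepers pressed shut; the hand-in returned no verdict, and the left keeper was judged shut by contact height only, because the rack handle hid it from the camera.

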